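# Set a telescopic camera boom over a dish

## Task

Bring the inspection camera over the middle of the tan petri dish: twist the boom's inner section with its ball lever to unlock it, slide the section out to length, and twist the lever fully back to lock it there. The lock only closes at hidden notches inside the tube, so feel for the notch that leaves the lens nearest above the dish's centre. Leave the dish where it stands.

Things in the scene. Friction and masses are not known exactly. Their poses are not given: they have to be found in the camera images.
- boom_stand: fixed stand: grey base plate 120 x 200 x 14 mm, two aluminium uprights, and a level aluminium outer tube (52 mm across, 262 mm long, axis 130 mm above the table). Origin: centre of the underside of the base plate. The boom slides out along the stand's own -y axis; the tube's axis lies in the plane x = 0 of the stand; x is level, across the boom, z up.
- tube_mouth (a point): point on the tube's axis at its open end, 130 mm above the table. Hidden in the tube is the lock: a lug that enters notches 24 mm apart, from about 0.06 out to the end, each letting it in within about 3.5 mm either side of its middle. Where they lie differs each time. Between notches the lever stops dead at twist about 0.45 when pushed back; at a notch it goes on to 0.
- lever_ball (a point): centre of the black ball (20 mm across) at the end of the thin lever (8 mm bar) that stands up from a knurled collar (36 mm across, 20 mm long) on the inner section. The ball is 75 mm from the boom's axis. Push the ball, no grasp is needed. The inner section (24 mm across) and lever turn about the boom's axis, and slide with the boom.
- lens (a point): centre of the lens, the lowest point of the camera head (barrel 32 mm across under a 36 x 30 x 40 mm block) on the end of the boom: 50 mm below the boom's axis, 80 mm above the table, 70 mm beyond the lever along the boom. The head hangs on a swivel: it slides with the boom but does not turn with the lever.
- boom (a joint): how far the inner section is slid out, m: 0 pushed in, at most 0.19; grows along the stand's -y. About 2 N moves it when unlocked. It starts parked nearly in (0 to 0.008) and locked, unable to pass about 0.01.
- twist (a joint): turn of inner section and lever about the boom's axis, rad: 0 locked (lever leans 0.5 from upright to the stand's +x side), 1.0 unlocked, at its stop (leans 0.5 to -x). Ball: 75*sin(0.5 - twist) mm to +x of the axis, 75*cos(0.5 - twist) above it. Stays where left; 1 N at the ball turns it. Slides freely above 0.6. Below 0.12 it is locked: no sliding but 1 to 2 mm play each way.
- dish: stack of two tan lidded petri dishes, 82 mm across, 22 mm high, loose on the table below the boom's line. Origin: centre of the underside. Its centre lies within about 4 mm of the vertical plane of the boom.
There are look-alikes about, which are no part of the job. Leave any blue or turquoise look-alike of the dish alone.

How it is judged:
By the outcome, as a careful person would: the job done as asked, in the order asked, and still so for the second after the job is handed in, with the robot touching nothing.
It also fails if it takes over 72 s, if anything falls off the work surface, if the arm or the gripper's body presses on something with over 40 N, if the wrist force passes 120 N, or if a joint passes its speed limit or range.

## Robot

A 6-joint arm with a two-finger parallel gripper is mounted at the origin on a cart in front of the work surface, level with it; the furniture and walls round the work are solid. World frame = base frame: x ahead of the robot, y to its left, z up, the work surface at z = 0. Lengths are in mm, angles in rad, forces in N, time in s.
With the tool pointing down it reaches from about 250 to 775 mm from the base axis. Payload 4 kg.
Tool frame: the origin (TCP) lies at the very end of the fingers, on their centre line; the grasp point (between the pads) lies 19 mm behind it (robot.tcp_to_grasp is the distance from the TCP to the grasp point, in mm); z points along the fingers, y is the line along which they close (so a half turn about z gives the same grasp; the last joint's range is limited). The gripper opens to 94 mm and grips with 3 to 60 N. Pads are 16 mm wide; open, the fingers measure 119 mm over their backs; the gripper's body (75 mm by 177 mm) begins 78 mm behind the grasp point.
Start: joints at [1.206, 0.087, 1.371, -0, 1.684, -0.103], TCP at [142.361, 531.278, 181.006] pointing down, gripper open.
Joint ranges: [-3.1, 3.1], [-0.76, 2.03], [0.27, 2.55], [-1.08, 4.22], [0.17, 2.65], [-2.57, 2.57]. Speed limits (rad/s): [2.79, 2.79, 3.14, 3.14, 3.14, 3.14].

## Interface

Orientations are given as a 3x3 rotation matrix whose columns are the frame's x, y, z axes.
In Python, from bench import status, read_camera, get_calibration, order, robot gives the robot as it stands.
- The arm moves only by the tool arm_command, never from a script. Its argument "rows" is one flat list of numbers, 7 for each row, row after row: the turn, a rotation vector about the tool's x, y, z scaled (see below), then the shift along the tool's x, y, z scaled (see below), then the gripper's target within -1 to 1 (shut at 1, half-way at 0, fully open at -1). In form: [ax, ay, az, x, y, z, grip, ax, ay, az, x, y, z, grip, ...]. A call has 1 to 20 rows; each row shifts and turns the commanded pose from where the row before left it, along the tool's axes as they then stand; what a row does not reach is not made up. The controller multiplies each number of a shift by 100 mm and each number of a turn by 2 rad. A row lasts 1/12 s, in which the tool goes at most 41.7 mm and 7.16 degrees, less where a joint would pass 70% of its speed; a pose out of reach is approached as far as the arm can. A call with a number of a shift or a turn outside -1 to 1 is refused whole. A call with a gripper value outside its range is refused whole. The fingers move at their own pace and stop on an object; "newtons" is the grip in N (left out, the last holds). Time passes only in rows, so rows that do not move let the fingers close. It gives the time, the measured TCP pose, the force, the opening and the grip force at its end, in the units of the state.
- status.sense(): the state, without advancing time (a new reading comes with each control period).
- read_camera(name): name is "scene" or "side" or "wrist"; returns the picture (420x560x3 uint8, red, green, blue); there is no depth.
- get_calibration(name): a dict with "intrinsics" (3x3 intrinsics, pixels), "D" ([k1, k2, p1, p2, k3] as OpenCV has them; the pictures are not rectified), "rvec" (rotation vector, rad) and "tvec" (3), from world to camera coordinates, as OpenCV has them. Camera axes: x right, y down, z forward; pixel columns grow to the right and rows downward; lengths in mm; the calibration is good to about 2 mm. A picture is of the moment at which its call begins: read the wrist's pose just before it. get_calibration takes no time and is no camera call; for the wrist camera it gives the pose at the moment of the call.
- order.close_job(): hands the job in; it is judged then, once.
The state is a dict: "time_s": time; "joints": joint angles; "joint_vel": joint speeds; "joint_efforts": joint torques, N m; "eef_pos": TCP position; "eef_rot": TCP orientation; "force": force on the tool from outside, world axes, zero at the start; "wrist_torque": the same for the moment, N m; "grip_width": opening from 0.0 (shut) to 1.0 (fully open); "finger_force": force on a finger pad.
Only numpy, scipy, OpenCV 4.12 (cv2) and the standard library are available. Lean on these libraries where they do the work, as an engineer would, in place of code of your own. Each camera call takes 0.05 s, during which the arm holds its last target. There are 200 camera calls.

## Working session

There is one attempt and no reset: what is moved stays moved. The work goes in short steps, Python scripts to look and compute and a tool call to move; the robot and the scene stay as the last step left them, time stands still between calls to the robot, and variables do not carry over. Pictures are saved under pics/ and viewed, at most 10 in all, crops included, and the job is handed in when it is done.

Besides the shell and the picture viewer there is one more tool, called after "Call:" in YAML: its name, and indented under it one key for each argument. arm_command: Moves the arm, as the interface text tells. Shifts and turns lie within -1 to 1; 1 stands for 100 mm of shift or 2 rad of turn. Its arguments: {"type":"object","properties":{"rows":{"type":"array","items":{"type":"number","minimum":-1,"maximum":1}},"newtons":{"type":"number"}},"required":["rows"]}

```bash
mkdir -p pics; ls; cat > h.py <<'E'
import numpy as np, cv2
from bench import status, read_camera, get_calibration, order, robot
def cam(n):
    c=get_calibration(n); return np.array(c["intrinsics"],float),np.array(c["D"],float),np.array(c["rvec"],float),np.array(c["tvec"],float).ravel()
def ray(c,uv):
    K,D,r,t=c; R=cv2.Rodrigues(r)[0]
    p=cv2.undistortPoints(np.array([[uv]],float),K,D)[0,0]
    d=R.T@np.array([p[0],p[1],1]); return -R.T@t,d/np.linalg.norm(d)
def onz(c,uv,z):
    o,d=ray(c,uv); return o+d*(z-o[2])/d[2]
def tri(c1,uv1,c2,uv2):
    o1,d1=ray(c1,uv1);o2,d2=ray(c2,uv2)
    s=np.linalg.lstsq(np.c_[d1,-d2],o2-o1,rcond=None)[0]
    a=o1+s[0]*d1;b=o2+s[1]*d2; return (a+b)/2,np.linalg.norm(a-b)
def proj(c,P):
    K,D,r,t=c; return cv2.projectPoints(np.array(P,float).reshape(-1,3),r,t,K,D)[0][:,0]
def save(n,im): cv2.imwrite("pics/"+n,im[:,:,::-1])
E
python3 - <<'E'
from h import *
print(status.sense())
a=read_camera("scene");b=read_camera("side");w=read_camera("wrist")
save("scene0.png",a);save("side0.png",b);save("wrist0.png",w)
for n in("scene","side","wrist"):
    c=cam(n);print(n,ray(c,(280,210)))
E
```

```text
pics
{'time_s': 0.0, 'joints': array([ 1.20589044e+00,  8.79436235e-02,  1.37226185e+00,  1.73856460e-05,
        1.68358413e+00, -1.03098061e-01]), 'joint_vel': array([ 0.00108333, -0.00051712,  0.00054866, -0.00328868,  0.00017872,
       -0.00046963]), 'joint_efforts': array([-3.24103585e-04, -3.40166438e+01, -3.02434015e+01,  7.17181969e-02,
        3.29015718e-02, -1.50947490e-04]), 'eef_pos': array([142.13547066, 530.69171204, 179.80660418]), 'eef_rot': array([[-9.65924047e-01,  2.58824448e-01, -8.00140504e-04],
       [ 2.58825570e-01,  9.65921911e-01, -2.04612210e-03],
       [ 2.43286820e-04, -2.18349537e-03, -9.99997587e-01]]), 'force': array([-0.116481  ,  0.68379832,  0.01034899]), 'wrist_torque': array([ 0.02561319,  0.01181329, -0.00343921]), 'finger_force': 0.0, 'grip_width': 1.002119769074572}
scene (array([204.27186437, 428.35936132, 836.23370573]), array([ 0.38837231, -0.43164206, -0.81415728]))
side (array([ 505.99832294, -486.29895294, 1008.04487321]), array([ 0.03691931,  0.52386527, -0.85100067]))
wrist (array([ 78.06145381, 548.48642489, 382.69049146]), array([ 0.23270301, -0.05305456, -0.97109964]))
```

View pics/scene0.png

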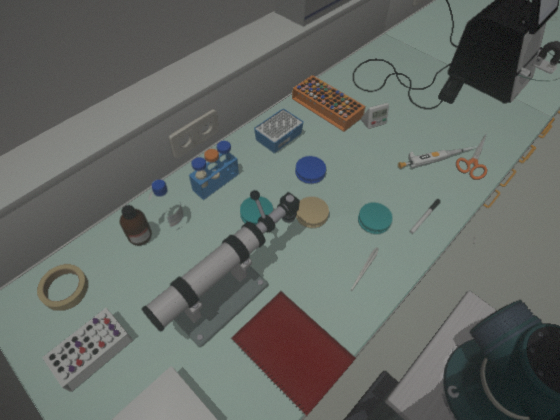

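View pics/side0.png

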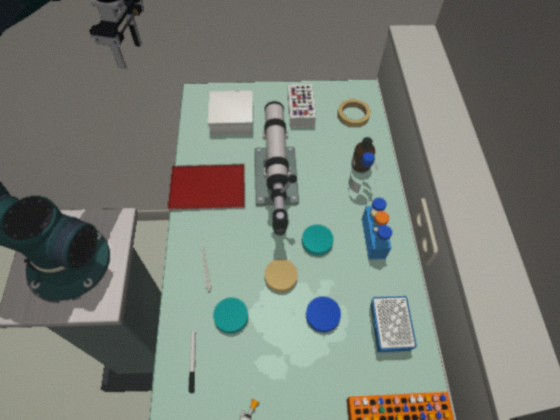

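In the scene picture the tan dish is at (313,212) and in the side picture at (281,275). Look-alikes in the side picture are teal at (317,240) and (230,315), blue at (323,315), and the tan tape ring at (354,112). The boom lies along the side image's vertical, its ball near scene (255,195) and the camera head at scene (290,207).

```bash
python3 - <<'E'
from h import *
a=cv2.imread("pics/scene0.png");b=cv2.imread("pics/side0.png")
A=cam("scene");B=cam("side")
def tan(im,box):
    h=cv2.cvtColor(im,cv2.COLOR_BGR2HSV);m=cv2.inRange(h,(10,70,90),(28,255,255))
    x0,y0,x1,y1=box;z=np.zeros_like(m);z[y0:y1,x0:x1]=m[y0:y1,x0:x1]
    c=max(cv2.findContours(z,0,2)[0],key=cv2.contourArea);return cv2.minEnclosingCircle(c),cv2.fitEllipse(c),cv2.contourArea(c)
for im,C,box in((a,A,(295,190,340,235)),(b,B,(255,250,310,300))):
    r=tan(im,box);print(r,onz(C,r[1][0],14))
def crop(im,x,y,w,h,s): return cv2.resize(im[y:y+h,x:x+w],None,fx=s,fy=s,interpolation=cv2.INTER_CUBIC)
c1=crop(a,220,170,120,90,5);c2=crop(b,240,150,120,160,3.5)
c1=cv2.resize(c1,(400,300));c1=crop(a,230,180,100,75,4)
H=560
out=np.zeros((H,400+420,3),np.uint8);out[:300,:400]=c1;out[:560,400:]=c2
cv2.imwrite("pics/crop1.png",out[:,:800])
E
```

```text
(((312.0, 211.0), 15.297158241271973), ((311.3232116699219, 211.25685119628906), (20.32293701171875, 27.96951675415039), 111.47088623046875), 358.5) [538.64382107 -59.83444857  14.        ]
(((280.5600891113281, 275.17779541015625), 16.534931182861328), ((280.5630798339844, 275.17694091796875), (31.89202117919922, 32.11537551879883), 175.5814208984375), 796.0) [542.03791886 -64.01873114  14.        ]
```

View pics/crop1.png

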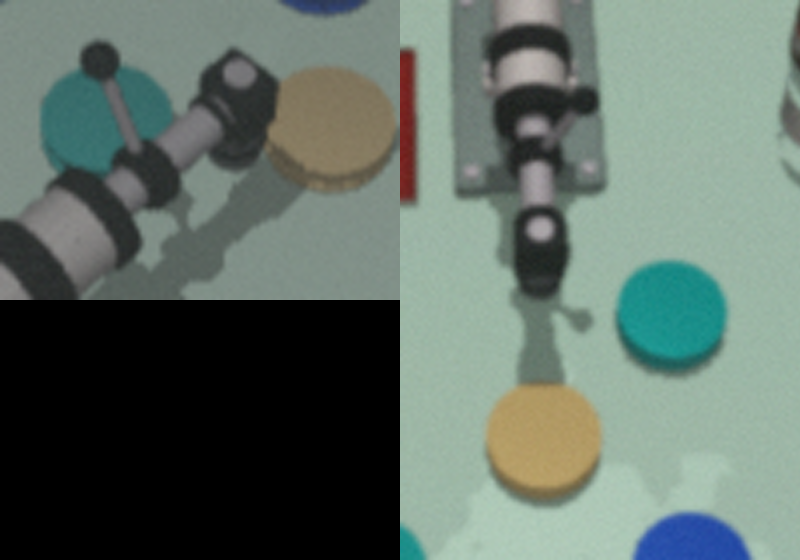

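The crop shows the tan two-dish stack at side (281,275). The black ball is at scene (255,195.5) and side (292.6,178.9), leaning to world +x, so the lever is locked. The head's top cap is at scene (289.8,198.5) and side (280,215.7).

```bash
python3 - <<'E'
from h import *
A=cam("scene");B=cam("side")
print("ball",tri(A,(255,195.5),B,(292.6,178.9)))
print("cap",tri(A,(289.8,198.5),B,(280,215.7)))
# tan dish segmentation top/bottom
a=cv2.imread("pics/scene0.png");b=cv2.imread("pics/side0.png")
for im,C,box in((a,A,(290,190,340,235)),(b,B,(255,250,310,300))):
    h=cv2.cvtColor(im,cv2.COLOR_BGR2HSV);m=cv2.inRange(h,(10,60,60),(30,255,255))
    x0,y0,x1,y1=box;z=np.zeros_like(m);z[y0:y1,x0:x1]=m[y0:y1,x0:x1]
    ys,xs=np.nonzero(z);print(xs.min(),xs.max(),ys.min(),ys.max())
    # silhouette compare: predicted outline of 82x22 cyl at candidate
    for P in((541,-63),):
        t=np.linspace(0,6.28,60)
        q=np.r_[[(P[0]+41*np.cos(s),P[1]+41*np.sin(s),zz) for s in t for zz in(0,22)]]
        p=proj(C,q);print(P,p.min(0),p.max(0))
# stand base plate: side view corners; tube axis dir from side: rear end & front ring
print("rear z130",onz(B,(275,104),130), "mouth", onz(B,(240+131/3.5,150+105/3.5),130))
for uv in((240+(457-400)/3.5,150+193/3.5),(240+(604-400)/3.5,150+187/3.5)): print("base corner",onz(B,uv,14))
for uv in((271.5,143),(296,143)):print(onz(B,uv,14))
E
```

```text
ball (array([572.6816585 ,  97.64030762, 193.624812  ]), np.float64(3.6384564411878277))
cap (array([540.91283817,  27.09621259, 147.31463638]), np.float64(3.7695996880492215))
296 328 197 226
(541, -63) [294.7146533  194.98900628] [328.28112645 226.84059372]
265 296 259 291
(541, -63) [263.53728932 258.41792925] [296.79853028 292.53021136]
rear z130 [545.71006668 405.1856314  130.        ] mouth [541.61044701 142.30167432 130.        ]
base corner [485.30526219 143.3985475   14.        ]
base corner [600.00025771 144.94698696  14.        ]
[534.24957735 361.63453816  14.        ]
[607.51865141 359.28586182  14.        ]
```

Candidates for the ball: the black ball at side (292.6,178.9), against the bottle cap and rings. It triangulates to z=194, and it should be 196. The lens needs about 90 mm of slide. I'll straddle the ball with the fingers closing along y and pinch it lightly so it can pivot.

Call:
arm_command:
  rows: [0, 0, -0.0436, 0, 0, -0.37, 0, 0, 0, -0.0436, 0, 0, -0.37, 0, 0, 0, -0.0436, 0, 0, -0.37, 0, 0, 0, 0, -0.27, -0.27, 0, 0, 0, 0, 0, -0.27, -0.27, 0, 0, 0, 0, 0, -0.27, -0.27, 0, 0, 0, 0, 0, -0.27, -0.27, 0, 0, 0, 0, 0, -0.27, -0.27, 0, 0, 0, 0, 0, -0.27, -0.27, 0, 0, 0, 0, 0, -0.27, -0.27, 0, 0, 0, 0, 0, -0.27, -0.27, 0, 0, 0, 0, 0, -0.27, -0.27, 0, 0, 0, 0, 0, -0.27, -0.27, 0, 0, 0, 0, 0, -0.27, -0.27, 0, 0, 0, 0, 0, -0.27, -0.27, 0, 0, 0, 0, 0, -0.27, -0.27, 0, 0, 0, 0, 0, -0.27, -0.27, 0, 0, 0, 0, 0, -0.27, -0.27, 0, 0, 0, 0, 0, -0.27, -0.27, 0, 0]
  newtons: 5

```text
time_s: 1.73
eef_pos: [575.2, 97.6, 291.6]
eef_rot: [[-1.0, 0.0, -0.001], [0.0, 1.0, 0.0], [0.001, 0.0, -1.0]]
force: [0.9, -0.5, 0.1]
grip_width: 0.502
finger_force: 0.0
```

```bash
python3 - <<'E'
from h import *
s=status.sense();print(s["time_s"],s["eef_pos"],s["eef_rot"],s["force"],s["grip_width"])
C=cam("wrist");w=read_camera("wrist");save("wrist1.png",w)
print(proj(C,[[573,98,195],[541,98,130],[541,27,147],[541,-63,22],s["eef_pos"]]))
E
```

```text
1.7333 [575.23119386  97.55584718 291.55586575] [[-9.99999747e-01  4.32866859e-04 -5.64813022e-04]
 [ 4.32780006e-04  9.99999895e-01  1.53885965e-04]
 [ 5.64879574e-04  1.53641486e-04 -9.99999829e-01]] [ 0.92444934 -0.45021151  0.13219058] 0.5016573058614661
[[276.89197284 200.07438565]
 [276.83411384 157.79838233]
 [206.94806327 159.32783278]
 [159.88868651 150.99636515]
 [276.3835944  236.0452395 ]]
```

View pics/wrist1.png

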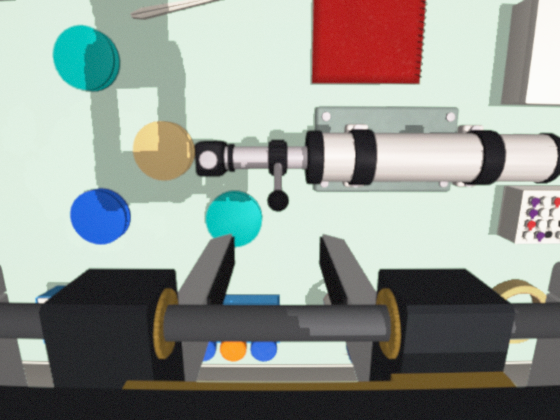

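The wrist view shows the ball at (278,200), the head cap at (208,158), and the tan dish at about (164,151). The ball is predicted at (277,200), so the estimate holds. I'll refine dish, cap and ball from this view.

```bash
python3 - <<'E'
from h import *
C=cam("wrist");w=cv2.imread("pics/wrist1.png");h=cv2.cvtColor(w,cv2.COLOR_BGR2HSV)
m=cv2.inRange(h,(12,55,120),(28,255,255));z=np.zeros_like(m);z[110:195,125:200]=m[110:195,125:200]
c=max(cv2.findContours(z,0,2)[0],key=cv2.contourArea);hu=cv2.convexHull(c)[:,0]
print(cv2.boundingRect(c))
# circle on plane z=22 fit from left/top arcs
P=np.array([onz(C,p.astype(float),22)[:2] for p in hu])
A=np.c_[2*P,np.ones(len(P))];s=np.linalg.lstsq(A,(P**2).sum(1),rcond=None)[0];print("dish",s[:2],np.sqrt(s[2]+s[:2]@s[:2]), np.c_[hu,np.hypot(*(P-s[:2]).T)][::3].round(1).tolist())
def blob(mask,box):
    x0,y0,x1,y1=box;n,l,st,ce=cv2.connectedComponentsWithStats(mask[y0:y1,x0:x1]);i=1+np.argmax(st[1:,4]);return ce[i]+(x0,y0),st[i]
cap,st=blob(cv2.inRange(h,(0,0,110),(180,70,255)),(198,147,219,170));print(cap,st,onz(C,cap,147))
b,st=blob(cv2.inRange(h,(0,0,0),(180,255,60)),(264,190,292,213));print(b,st,onz(C,b,195.8))
for uv in((250,157),(310,157),(315,157)):print(onz(C,uv,130))
print(onz(C,(278,147),148),onz(C,(235,157.5),142),onz(C,(480,157),156))
E
```

```text
(133, 121, 62, 60)
dish [543.44289121 -64.72147097] 41.519060335766106 [[165.0, 121.0, 39.9], [179.0, 125.0, 41.9], [189.0, 135.0, 42.6], [193.0, 159.0, 42.4], [183.0, 173.0, 40.2], [171.0, 179.0, 40.1], [153.0, 178.0, 41.4], [138.0, 166.0, 42.2], [134.0, 158.0, 42.4], [134.0, 140.0, 41.6], [145.0, 125.0, 41.0], [157.0, 121.0, 40.0]]
[207.77737226 159.39781022] [  1   4  19  18 274] [544.48519683  22.20738585 147.        ]
[277.66776316 200.05592105] [  4   0  20  21 304] [576.37681642  92.61763828 195.8       ]
[543.86628895  63.52677589 130.        ]
[544.24473926 126.83599137 130.        ]
[544.27047635 132.11272065 130.        ]
[532.59863964  93.14678002 148.        ] [543.23347064  49.16949951 142.        ] [542.32095001 293.16269212 156.        ]
```

The arm was still settling during that picture, so I'll measure again with the camera pose taken at capture.

```bash
cat > m.py <<'E'
from h import *
def meas(name,dz=147):
    C=cam("wrist");s=status.sense();w=read_camera("wrist");save(name,w);h=cv2.cvtColor(w,cv2.COLOR_RGB2HSV)
    print(s["time_s"],s["eef_pos"],abs(s["joint_vel"]).max(),s["force"]);return C,h
def blob(mask,box):
    x0,y0,x1,y1=box;n,l,st,ce=cv2.connectedComponentsWithStats(mask[y0:y1,x0:x1]);i=1+np.argmax(st[1:,4]);return ce[i]+(x0,y0),st[i]
def dish(C,h):
    m=cv2.inRange(h,(12,55,90),(28,255,255));m[260:]=0
    c=max(cv2.findContours(m,0,2)[0],key=cv2.contourArea);hu=cv2.convexHull(c)[:,0]
    P=np.array([onz(C,p.astype(float),18)[:2] for p in hu]);(x,y),r=cv2.minEnclosingCircle(P.astype(np.float32))
    A=np.c_[2*P,np.ones(len(P))];s=np.linalg.lstsq(A,(P**2).sum(1),rcond=None)[0];print("dish",s[:2],np.sqrt(s[2]+s[:2]@s[:2]),(x,y,r))
E
python3 - <<'E'
from m import *
C,h=meas("wrist2.png");dish(C,h)
def near(P,r): u,v=proj(C,[P])[0].astype(int);return (u-r,v-r,u+r,v+r)
cap,st=blob(cv2.inRange(h,(0,0,110),(180,70,255)),near((541,27,147),12));print(cap,st,onz(C,cap,147))
b,st=blob(cv2.inRange(h,(0,0,0),(180,255,60)),near((573,97.6,195),13));print(b,st,onz(C,b,195.8))
C2=cam("wrist");print(C[3]-C2[3])
E
```

```text
1.7833 [579.27037186  91.87066475 289.03428762] 0.1133115240477782 [ 0.98637875 -2.58790938 -1.66683178]
dish [540.67207247 -59.70531653] 42.01906021619042 (541.518798828125, -59.14521026611328, 43.69975280761719)
[213.20714286 155.85357143] [  4   4  19  19 280] [540.97789127  27.87586108 147.        ]
[284.53525641 196.125     ] [  5   3  20  21 312] [572.85033621  98.72052489 195.8       ]
[ 3.26135378 -2.92552608 -2.14786321]
```

Call:
arm_command:
  rows: [0, 0, 0, 0.017, -0.01, 0, 0, 0, 0, 0, 0, 0, 0.3, 0, 0, 0, 0, 0, 0, 0.35, 0, 0, 0, 0, 0, 0, 0.25, 0, 0, 0, 0, 0, 0, 0.15, 0, 0, 0, 0, 0, 0, 0.09, 0, 0, 0, 0, 0, 0, 0, 0, 0, 0, 0, 0, 0, 0, 0, 0, 0, 0, 0, 0, 0, 0]

```text
time_s: 2.58
eef_pos: [573.2, 98.8, 180.2]
eef_rot: [[-1.0, -0.001, 0.004], [-0.001, 1.0, 0.0], [-0.004, 0.0, -1.0]]
force: [0.7, 0.5, 0.3]
grip_width: 0.499
finger_force: 0.0
```

```bash
python3 - <<'E'
from m import *
C,h=meas("wrist3.png");dish(C,h)
E
```

```text
2.5833 [573.2012496   98.81129678 180.18103006] 0.012364002683160642 [0.7212003  0.54859417 0.3178845 ]
dish [540.6808049  -59.54086367] 42.717402335990734 (540.6318969726562, -59.23225021362305, 43.979026794433594)
```

View pics/wrist3.png

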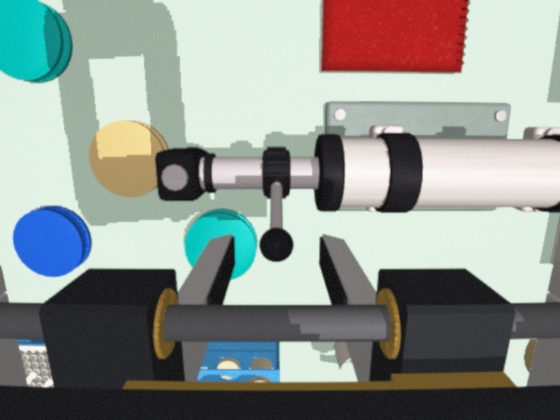

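The ball is centred between the fingers at (277,244) and the tan dish is at (129,158). Next I'll pinch lightly and measure the dish more exactly from this settled picture.

```bash
python3 - <<'E'
from m import *
from scipy.optimize import least_squares
C=cam("wrist");w=cv2.imread("pics/wrist3.png");h=cv2.cvtColor(w,cv2.COLOR_BGR2HSV)
m=cv2.inRange(h,(12,55,90),(28,255,255));m[260:]=0
c=max(cv2.findContours(m,0,1)[0],key=cv2.contourArea)[:,0]
L=c[(c[:,0]<118)];P=np.array([onz(C,p.astype(float),22)[:2] for p in L])
f=least_squares(lambda q:np.hypot(*(P-q[:2]).T)-41,[541,-62],loss="soft_l1");print(len(L),f.x,np.abs(f.fun).max(),np.hypot(*(P-f.x).T).mean())
A=np.c_[2*P,np.ones(len(P))];s=np.linalg.lstsq(A,(P**2).sum(1),rcond=None)[0];print(s[:2],np.sqrt(s[2]+s[:2]@s[:2]))
print(onz(C,(175,177.5),147), onz(C,(277,244),195.8))
B=cam("side");b=cv2.imread("pics/side0.png");h=cv2.cvtColor(b,cv2.COLOR_BGR2HSV)
m=cv2.inRange(h,(10,60,90),(30,255,255));m[:250]=0;m[300:]=0;m[:,:250]=0;m[:,310:]=0
c=max(cv2.findContours(m,0,1)[0],key=cv2.contourArea)[:,0];U=c[c[:,1]<272]
P=np.array([onz(B,p.astype(float),22)[:2] for p in U]);A=np.c_[2*P,np.ones(len(P))];s=np.linalg.lstsq(A,(P**2).sum(1),rcond=None)[0];print("side",s[:2],np.sqrt(s[2]+s[:2]@s[:2]))
f=least_squares(lambda q:np.hypot(*(P-q[:2]).T)-41,[541,-62]);print(f.x)
E
```

```text
89 [541.35522049 -59.56336466] 1.0325198091898713 40.89848899101413
[541.20769113 -60.85869714] 39.93380049708413
[541.67901507  27.74268412 147.        ] [573.12618737  99.03084617 195.8       ]
side [542.14790871 -62.36908126] 38.83603843363959
[542.05224463 -65.09777845]
```

Call:
arm_command:
  rows: [0, 0, 0, 0, 0, 0.03, 0.3, 0, 0, 0, 0, 0, 0, 1, 0, 0, 0, 0, 0, 0, 1, 0, 0, 0, 0, 0, 0, 1, 0, 0, 0, 0, 0, 0, 1, 0, 0, 0, 0, 0, 0, 1]
  newtons: 5

```text
time_s: 3.13
eef_pos: [572.7, 98.3, 175.1]
eef_rot: [[-1.0, 0.0, 0.0], [0.0, 1.0, 0.0], [-0.0, 0.0, -1.0]]
force: [-0.3, 0.4, -0.1]
grip_width: 0.196
finger_force: 5.0
```

Ball pinched. Twisting along its arc to unlock.

Call:
arm_command:
  rows: [0, 0, 0, 0.07, 0, -0.032, 1, 0, 0, 0, 0.068, 0, -0.026, 1, 0, 0, 0, 0.073, 0, -0.02, 1, 0, 0, 0, 0.074, 0, -0.01, 1, 0, 0, 0, 0.075, 0, -0.003, 1, 0, 0, 0, 0.075, 0, 0.003, 1, 0, 0, 0, 0.074, 0, 0.01, 1, 0, 0, 0, 0.073, 0, 0.02, 1, 0, 0, 0, 0.068, 0, 0.026, 1, 0, 0, 0, 0.035, 0, 0.016, 1, 0, 0, 0, 0, 0, 0, 1, 0, 0, 0, 0, 0, 0, 1]

```text
time_s: 4.13
eef_pos: [502.4, 98.2, 177.8]
eef_rot: [[-1.0, -0.0, -0.001], [-0.0, 1.0, -0.0], [0.001, -0.0, -1.0]]
force: [-2.6, 0.3, 7.1]
grip_width: 0.17
finger_force: 5.9
```

```bash
python3 - <<'E'
from m import *
C,h=meas("wrist4.png")
E
```

```text
4.1333 [502.3525867   98.19569089 177.7897417 ] 0.006283948062431579 [-2.63950144  0.26066693  7.0621612 ]
```

View pics/wrist4.png

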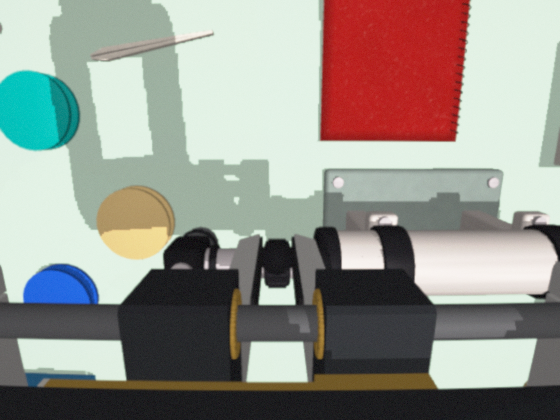

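The lever has swung over with the ball still between the fingers, and the dish is clear at (135,222). I'll ease off the z load and slide 88 mm out.

Call:
arm_command:
  rows: [0, 0, 0, 0, 0, -0.015, 1, 0, 0, 0, 0, -0.04, 0, 1, 0, 0, 0, 0, -0.1, 0, 1, 0, 0, 0, 0, -0.13, 0, 1, 0, 0, 0, 0, -0.14, 0, 1, 0, 0, 0, 0, -0.14, 0, 1, 0, 0, 0, 0, -0.13, 0, 1, 0, 0, 0, 0, -0.1, 0, 1, 0, 0, 0, 0, -0.07, 0, 1, 0, 0, 0, 0, -0.03, 0, 1, 0, 0, 0, 0, 0, 0, 1, 0, 0, 0, 0, 0, 0, 1]
  newtons: 8

```text
time_s: 5.18
eef_pos: [503.1, 9.0, 178.5]
eef_rot: [[-1.0, 0.001, -0.001], [0.001, 1.0, -0.001], [0.001, -0.001, -1.0]]
force: [-2.2, -0.8, 4.9]
grip_width: 0.153
finger_force: 8.1
```

```bash
python3 - <<'E'
from m import *
from scipy.optimize import least_squares
w=cv2.imread("pics/wrist4.png")
C,h=meas("wrist5.png");save("side5.png",read_camera("side"))
a=cv2.imread("pics/wrist5.png");b=cv2.imread("pics/side5.png")
o=np.zeros((420,800,3),np.uint8);o[:,:500]=a[:,:500];o[:,500:]=cv2.resize(b[150:318,220:340],(300,420));cv2.imwrite("pics/both5.png",o)
E
```

```text
5.1833 [503.09601659   8.96815661 178.53601875] 0.004111198309428816 [-2.19564231 -0.78835115  4.85126823]
```

View pics/both5.png

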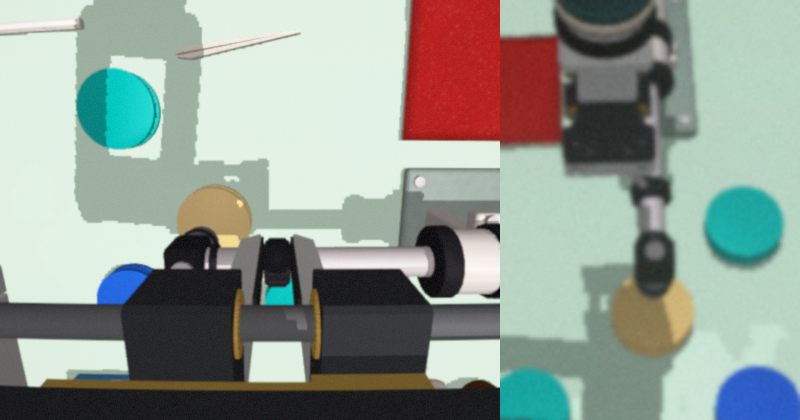

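The boom is out and the head is over the near edge of the dish in the side crop, with the cap at side (282,250) and the dish at (281,275). I'll compute the lens offset and check where the ball sits between the pads.

```bash
python3 - <<'E'
from m import *
B=cam("side");C=cam("wrist")
print("cap side now",onz(B,(282,250),147),"start",onz(B,(280,215.7),147))
s=status.sense();p=s["eef_pos"]
print(proj(C,[[505,p[1],195.8],[541,p[1],130],[541,p[1]-70,147],p,p+[0,0,19]]))
g=cv2.cvtColor(cv2.imread("pics/wrist5.png"),cv2.COLOR_BGR2GRAY)
for y in range(228,304,5): print(y,g[y,248:310:3].tolist())
E
```

```text
cap side now [543.12870743 -60.54892938 147.        ] start [542.65755753  28.20004231 147.        ]
[[276.29225196 248.5120546 ]
 [276.49429153 262.63994799]
 [182.26063278 271.29788366]
 [276.35249899 236.01186212]
 [276.28425639 246.40102408]]
228 [153, 156, 168, 185, 187, 188, 187, 185, 189, 187, 187, 185, 187, 183, 185, 183, 187, 186, 184, 184, 184]
233 [152, 177, 226, 229, 225, 237, 238, 239, 237, 237, 235, 237, 235, 236, 236, 226, 225, 234, 235, 235, 236]
238 [126, 123, 122, 122, 97, 134, 235, 122, 106, 103, 103, 102, 107, 230, 154, 91, 119, 124, 123, 133, 166]
243 [121, 120, 120, 123, 68, 74, 37, 20, 17, 19, 23, 16, 26, 16, 59, 62, 120, 121, 124, 122, 122]
248 [121, 118, 119, 121, 44, 24, 27, 27, 28, 27, 28, 26, 24, 24, 19, 35, 122, 122, 124, 120, 122]
253 [121, 121, 122, 116, 30, 22, 24, 26, 19, 29, 25, 29, 31, 21, 21, 19, 108, 120, 120, 122, 122]
258 [120, 121, 119, 102, 24, 22, 23, 26, 27, 32, 26, 28, 24, 19, 21, 29, 95, 122, 120, 119, 122]
263 [119, 117, 121, 75, 23, 14, 23, 20, 25, 20, 26, 25, 23, 21, 23, 27, 65, 119, 120, 119, 119]
268 [121, 119, 121, 48, 17, 20, 27, 20, 28, 29, 22, 20, 28, 34, 23, 27, 35, 119, 118, 121, 121]
273 [119, 122, 117, 30, 21, 97, 34, 36, 41, 28, 30, 41, 43, 45, 60, 22, 27, 112, 122, 120, 120]
278 [120, 118, 105, 27, 21, 176, 37, 37, 35, 33, 33, 38, 34, 38, 89, 21, 29, 98, 122, 120, 119]
283 [122, 118, 79, 25, 30, 169, 57, 39, 42, 38, 37, 41, 40, 44, 138, 33, 18, 65, 118, 120, 120]
288 [122, 118, 50, 27, 42, 165, 138, 91, 136, 132, 138, 135, 135, 144, 145, 46, 23, 37, 121, 118, 116]
293 [118, 116, 33, 24, 64, 165, 109, 140, 141, 142, 142, 142, 145, 147, 142, 68, 23, 23, 115, 120, 122]
298 [120, 105, 29, 11, 88, 166, 135, 136, 145, 144, 145, 141, 141, 148, 143, 87, 22, 33, 100, 120, 118]
303 [115, 101, 39, 29, 116, 161, 140, 135, 132, 134, 137, 140, 139, 137, 133, 108, 28, 36, 94, 117, 111]
```

The side camera shows the cap moved 88.7 mm to y≈-60.5, nearly over the dish centre at -60 to -63. I'll probe the lock here.

Call:
arm_command:
  rows: [0, 0, 0, -0.035, 0, -0.02, 1, 0, 0, 0, -0.068, 0, -0.03, 1, 0, 0, 0, -0.073, 0, -0.02, 1, 0, 0, 0, -0.074, 0, -0.01, 1, 0, 0, 0, -0.075, 0, -0.003, 1, 0, 0, 0, -0.06, 0, 0.002, 1, 0, 0, 0, -0.04, 0, 0.003, 1, 0, 0, 0, 0, 0, 0, 1, 0, 0, 0, 0, 0, 0, 1]

```text
time_s: 6.03
eef_pos: [549.8, 9.7, 188.2]
eef_rot: [[-1.0, 0.0, 0.007], [0.0, 1.0, -0.001], [-0.007, -0.001, -1.0]]
force: [1.2, -2.1, 6.8]
grip_width: 0.089
finger_force: 7.0
```

```bash
python3 - <<'E'
from m import *
C,h=meas("wrist6.png");save("scene6.png",read_camera("scene"))
a=cv2.imread("pics/wrist6.png");b=cv2.imread("pics/scene6.png")
o=np.zeros((450,800,3),np.uint8);o[:,:400]=cv2.resize(a[200:312,228:328],(400,450));o[:,400:]=cv2.resize(b[150:240,250:330],(400,450));cv2.imwrite("pics/both6.png",o)
E
```

```text
6.0333 [549.84008611   9.68615509 188.17303657] 0.005852805168466624 [ 1.16952158 -2.07814157  6.78047454]
```

View pics/both6.png

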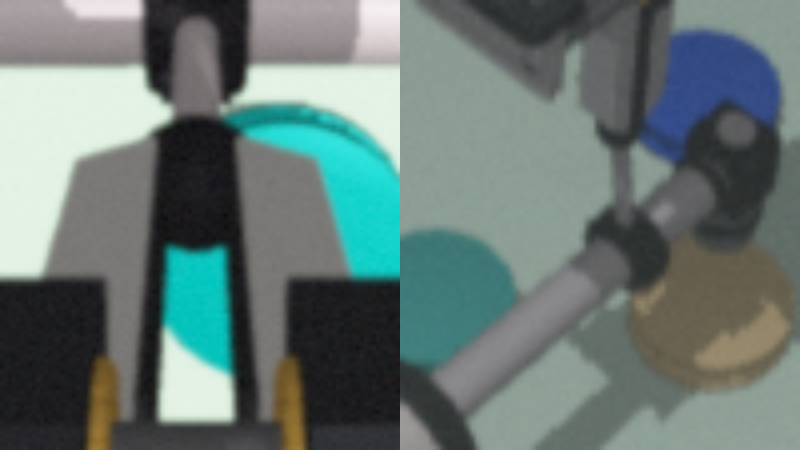

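The ball sits at the very fingertips (wrist crop centre ≈ (277,246)) and is being squeezed out downward. I'll open slightly, lower 9 mm and re-pinch.

Call:
arm_command:
  rows: [0, 0, 0, 0, 0, 0, 0.3, 0, 0, 0, 0, 0, 0, 0.3, 0, 0, 0, 0, 0, 0, 0.3, 0, 0, 0, 0, 0, 0.04, 0.3, 0, 0, 0, 0, 0, 0.05, 0.3, 0, 0, 0, 0, 0, 0, 0.3, 0, 0, 0, 0, 0, 0, 0.3]

```text
time_s: 6.72
eef_pos: [546.0, 10.3, 175.4]
eef_rot: [[-1.0, 0.0, -0.002], [0.0, 1.0, 0.0], [0.002, 0.0, -1.0]]
force: [0.5, 0.4, 1.1]
grip_width: 0.351
finger_force: 0.0
```

```bash
python3 - <<'E'
from m import *
C,h=meas("wrist7.png")
m=cv2.inRange(h,(0,0,0),(180,255,50));m[290:]=0
v=np.arange(200,290);print([(int(y),int(m[y,262:296].sum()/255)) for y in v[::4]])
A=cam("scene");w=read_camera("scene");save("scene7.png",w)
for z in(196,200,204):print(z,onz(C,(277,246),z),proj(C,[[546,9.7,z]]))
print(status.sense()["grip_width"])
a=cv2.imread("pics/wrist7.png");b=cv2.imread("pics/scene7.png")
o=np.zeros((450,800,3),np.uint8);o[:,:400]=cv2.resize(a[200:312,228:328],(400,450));o[:,400:]=cv2.resize(b[150:240,250:330],(400,450));cv2.imwrite("pics/both7.png",o)
E
```

```text
6.7167 [545.96507461  10.34138312 175.44786289] 0.014865793158786382 [0.48576082 0.38531888 1.0925847 ]
[(200, 26), (204, 26), (208, 26), (212, 26), (216, 16), (220, 14), (224, 13), (228, 10), (232, 7), (236, 0), (240, 0), (244, 14), (248, 24), (252, 29), (256, 31), (260, 31), (264, 30), (268, 29), (272, 23), (276, 9), (280, 0), (284, 0), (288, 0)]
196 [545.19266953  10.70238154 196.        ] [[275.22552106 247.35010393]]
200 [543.75991463  10.69302444 200.        ] [[275.20273058 249.82511754]]
204 [542.32715973  10.68366734 204.        ] [[275.17898928 252.40388649]]
0.349563137796132
```

View pics/both7.png

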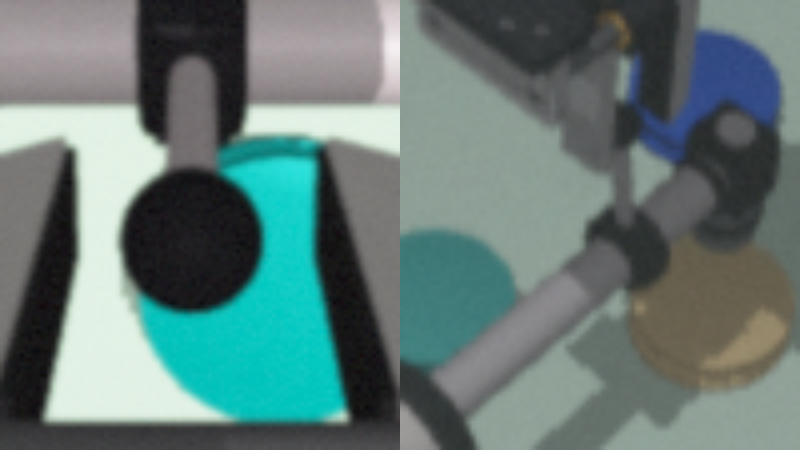

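The re-pinch view shows the ball at (276,260) in the wrist image. That gives x≈550.5, a lean of about 0.14 and a twist of about 0.36, past the 0.45 dead stop. The lug therefore seems to be entering a notch, with the lens within about 3 mm of the dish centre. I'll push the ball from behind with closed fingers instead of pinching.

Call:
arm_command:
  rows: [0, 0, 0, 0.08, 0, -0.02, 0.3, 0, 0, 0, 0.1, 0, -0.04, 0.3, 0, 0, 0, 0.07, 0, -0.04, 0.3, 0, 0, 0, 0, 0, 0, 1, 0, 0, 0, 0, 0, 0, 1, 0, 0, 0, 0, 0, 0, 1, 0, 0, 0, 0, 0, 0, 1, 0, 0, 0, 0, 0, 0, 1, 0, 0, 0, -0.06, 0, 0, 1, 0, 0, 0, -0.08, 0, 0, 1, 0, 0, 0, -0.08, 0, 0, 1, 0, 0, 0, 0, 0, 0, 1]

```text
time_s: 7.82
eef_pos: [544.4, 10.1, 186.4]
eef_rot: [[-1.0, 0.0, -0.002], [0.0, 1.0, 0.0], [0.002, 0.0, -1.0]]
force: [-2.5, -0.1, 2.8]
grip_width: 0.006
finger_force: 1.3
```

The lever turns on past the stop, so this is a notch. Pushing to the end.

Call:
arm_command:
  rows: [0, 0, 0, -0.05, 0, 0, 1, 0, 0, 0, -0.04, 0, 0, 1, 0, 0, 0, -0.02, 0, 0, 1, 0, 0, 0, 0, 0, 0, 1]

```text
time_s: 8.15
eef_pos: [555.6, 10.2, 187.5]
eef_rot: [[-1.0, 0.0, 0.002], [0.0, 1.0, 0.0], [-0.002, 0.0, -1.0]]
force: [-2.7, 0.4, 3.5]
grip_width: 0.006
finger_force: 2.0
```

Call:
arm_command:
  rows: [0, 0, 0, -0.02, 0, 0, 1, 0, 0, 0, -0.02, 0, 0, 1, 0, 0, 0, 0, 0, 0, 1, 0, 0, 0, 0, 0, 0, 1]

```text
time_s: 8.48
eef_pos: [559.2, 10.2, 187.5]
eef_rot: [[-1.0, 0.0, 0.002], [0.0, 1.0, 0.0], [-0.002, 0.0, -1.0]]
force: [-2.2, -0.7, 5.8]
grip_width: 0.006
finger_force: 2.5
```

Call:
arm_command:
  rows: [0, 0, 0, -0.02, 0, 0, 1, 0, 0, 0, -0.02, 0, 0, 1, 0, 0, 0, 0, 0, 0, 1, 0, 0, 0, 0, 0, 0, 1]

```text
time_s: 8.82
eef_pos: [562.7, 10.2, 187.4]
eef_rot: [[-1.0, 0.0, 0.0], [0.0, 1.0, -0.0], [-0.0, -0.0, -1.0]]
force: [-3.8, -0.1, 5.7]
grip_width: 0.005
finger_force: 2.8
```

```bash
python3 - <<'E'
from m import *
C,h=meas("wrist8.png")
A=cam("scene");w=read_camera("scene");save("scene8.png",w)
a=cv2.imread("pics/wrist8.png");b=cv2.imread("pics/scene8.png")
o=np.zeros((450,800,3),np.uint8);o[:,:400]=cv2.resize(a[180:292,228:328],(400,450));o[:,400:]=cv2.resize(b[150:240,250:330],(400,450));cv2.imwrite("pics/both8.png",o)
E
```

```text
8.8167 [562.65446568  10.16529693 187.35319106] 0.003334670649195232 [-3.79011762 -0.10452483  5.70549693]
```

View pics/both8.png

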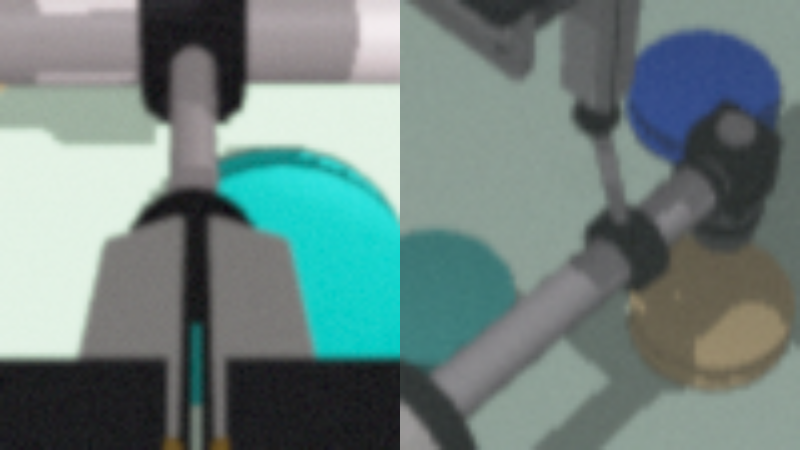

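I've now used all ten pictures. This last one shows the lever leaning about two-thirds of the way to locked, in the scene crop from (625,240) to (595,118). The fingertips ride on the ball's top, so the force is mostly upward. I'll back off, go lower and push lower on the ball and bar. I'll check with numbers from here.

Call:
arm_command:
  rows: [0, 0, 0, 0.02, 0, -0.06, 1, 0, 0, 0, 0.1, 0, -0.06, 1, 0, 0, 0, 0.15, 0, 0, 1, 0, 0, 0, 0.15, 0, 0, 1, 0, 0, 0, 0.05, 0, 0.08, 1, 0, 0, 0, 0, 0, 0.15, 1, 0, 0, 0, 0, 0, 0.1, 1, 0, 0, 0, 0, 0, 0, 1, 0, 0, 0, 0, 0, 0, 1]

```text
time_s: 9.67
eef_pos: [515.1, 10.3, 165.1]
eef_rot: [[-1.0, 0.0, -0.002], [0.0, 1.0, 0.0], [0.002, 0.0, -1.0]]
force: [0.2, -1.3, -0.3]
grip_width: 0.005
finger_force: 0.0
```

```bash
python3 - <<'E'
from m import *
C,h=meas("wrist9.png")
def lean(x): return np.sin(x)
for t in(0.2,0.3,0.4,0.5): print(t,proj(C,[[540+75*np.sin(t),10.2,130+75*np.cos(t)]]),proj(cam("scene"),[[540+75*np.sin(t),10.2,130+75*np.cos(t)]]))
m=cv2.inRange(h,(0,0,0),(180,255,50))
for y in range(210,330,6): print(y,"".join("#" if v else "." for v in m[y,250:304:2]))
s=read_camera("scene");save("scene9.png",s);m=cv2.cvtColor(s,cv2.COLOR_RGB2GRAY)
for y in range(160,200,2): print(y,m[y,355-90:385-70:2] if 0 else m[y,356:400:2])
E
```

```text
9.6667 [515.07034575  10.26497199 165.06452754] 0.03608168796716808 [ 0.2126354  -1.26304084 -0.32097573]
0.2 [[276.18812296 327.82544701]] [[290.8335386  173.05426834]]
0.3 [[276.18280592 337.47811385]] [[288.21773853 171.74478897]]
0.4 [[276.17863259 345.63142224]] [[285.6946531  170.73381487]]
0.5 [[276.175598   352.23074358]] [[283.2918286  170.02781662]]
210 ...........................
216 ...........................
222 ...........................
228 ...........................
234 .......##....##............
240 .............##............
246 ............###............
252 ............###............
258 ............###............
264 ............#.#............
270 ##########..#.#...#########
276 ##########..#.#...#########
282 ##########..#.##..#########
288 ##########..#.##..#########
294 #########...#.#...#########
300 #########.........#########
306 #########.....#....##.####.
312 #########..........###.....
318 #########..........###.....
324 #########..........###.....
160 [154 153 153 152 152 153 155 152 155 153 150 154 153 152 152 152 153 152
 153 151 153 152]
162
[... 1101 characters left out ...]
4 154 152 155 154
 153 155 156 155]
186 [107 116 141 153 153 153 154 154 153 154 156 154 153 155 154 155 153 156
 152 155 156 157]
188 [108 108 109 150 154 153 153 156 156 153 155 152 156 154 154 154 154 155
 155 153 154 154]
190 [107 107 108 113 152 153 153 154 154 153 155 154 156 155 156 154 153 155
 154 154 153 155]
192 [107 107 108 107 114 142 152 157 154 152 154 153 155 155 154 155 153 156
 156 154 154 155]
194 [107 107 108 108 109 109 123 153 153 154 154 153 154 152 155 153 155 153
 154 155 156 155]
196 [107 107 107 104 107 109 109 138 154 156 155 156 154 154 155 156 155 155
 155 155 155 154]
198 [107 107 108 109 108 109 108 109 120 152 156 154 153 157 157 153 155 156
 152 153 154 155]
```

Call:
arm_command:
  rows: [0, 0, 0, -0.08, 0, 0, 1, 0, 0, 0, -0.08, 0, 0, 1, 0, 0, 0, -0.06, 0, 0, 1, 0, 0, 0, -0.05, 0, 0, 1, 0, 0, 0, -0.03, 0, 0, 1, 0, 0, 0, 0, 0, 0, 1]

```text
time_s: 10.27
eef_pos: [544.8, 9.8, 165.6]
eef_rot: [[-1.0, 0.001, -0.004], [0.001, 1.0, -0.001], [0.004, -0.001, -1.0]]
force: [-4.9, -0.9, 2.1]
grip_width: 0.005
finger_force: 2.6
```

```bash
cat > lean.py <<'E'
from m import *
A=cam("scene");s=read_camera("scene");g=cv2.cvtColor(s,cv2.COLOR_RGB2GRAY)
for y in range(160,204,3): print(y,"".join("#" if v<45 else "." if v>100 else "o" for v in g[y,270:306]))
st=status.sense();print(st["force"],st["eef_pos"])
E
python3 lean.py
```

```text
160 oooooooooooooooooo.ooooooooooooooooo
163 oooooooooooooooooooooooooooooooooooo
166 ooooooooooooooooooooo.oooooooooooooo
169 ooo.oooooooooooooooo......oooooooooo
172 ..ooooooooooooooooo.......oooooooooo
175 ......oooooooo.oooo......ooooooooooo
178 ..........oo.............ooooooooooo
181 ....................o....oooo....ooo
184 ....................ooo............o
187 ......................oo........oooo
190 ........................o....oooooo.
193 ...................oooo..oooooo.....
196 .................ooooooooooooooo..oo
199 .................ooooooooooooooooooo
202 ..............oooooo.o.ooooooooooooo
[-5.09126392 -1.11054968  2.06290228] [544.74213165   9.75774803 165.64050112]
```

Call:
arm_command:
  rows: [0, 0, 0, -0.03, 0, 0, 1, 0, 0, 0, -0.03, 0, 0, 1, 0, 0, 0, 0, 0, 0, 1, 0, 0, 0, 0, 0, 0, 1]

```text
time_s: 10.65
eef_pos: [548.8, 9.6, 164.9]
eef_rot: [[-1.0, 0.001, -0.008], [0.001, 1.0, -0.001], [0.008, -0.001, -1.0]]
force: [-9.1, -2.0, 1.3]
grip_width: 0.009
finger_force: 4.2
```

Call:
arm_command:
  rows: [0, 0, 0, -0.03, 0, 0, 1, 0, 0, 0, 0, 0, 0, 1, 0, 0, 0, 0, 0, 0, 1]

```text
time_s: 10.9
eef_pos: [550.8, 9.5, 164.4]
eef_rot: [[-1.0, 0.001, -0.011], [0.001, 1.0, -0.001], [0.011, -0.001, -1.0]]
force: [-10.7, -1.3, 1.1]
grip_width: 0.002
finger_force: 5.1
```

```bash
python3 - <<'E'
from m import *
s=read_camera("scene");save("scene10.png",s);g=cv2.cvtColor(s,cv2.COLOR_RGB2GRAY)
for y in range(160,204,3): print(y,*g[y,272:304:2])
g=cv2.imread("pics/scene0.png",0);print("ref")
for y in range(186,206,4): print(y,*g[y,242:270:2])
E
```

```text
160 58 54 50 55 53 43 53 77 74 71 79 91 89 86 88 78
163 52 52 55 48 55 56 62 71 83 90 91 88 87 86 89 73
166 66 50 52 80 90 80 96 107 103 104 99 93 89 89 91 76
169 96 101 93 95 98 90 50 96 103 105 103 91 82 88 88 79
172 90 82 90 97 97 70 46 99 105 104 102 90 71 91 86 79
175 148 119 93 97 112 146 94 101 107 103 107 92 70 90 78 77
178 153 153 150 135 151 153 152 134 104 102 107 93 73 89 76 60
181 153 153 155 154 153 153 154 150 100 99 107 95 118 151 137 99
184 153 153 153 153 151 152 149 154 131 93 113 151 151 151 153 151
187 154 150 155 155 152 150 152 149 149 110 100 148 152 154 136 92
190 153 155 152 155 154 155 155 152 154 119 111 106 134 106 97 112
193 152 154 153 152 154 153 153 154 129 60 94 95 50 54 110 101
196 156 155 155 153 152 154 156 125 48 48 46 45 48 48 48 84
199 155 156 154 154 154 154 153 114 84 93 87 50 46 48 47 50
202 152 156 154 156 154 139 93 97 97 100 101 97 55 46 51 48
ref
186 133 135 134 134 133 135 133 135 135 135 136 134 136 136
190 134 136 135 133 134 111 81 93 130 137 133 135 134 135
194 138 134 133 134 71 51 52 50 50 126 132 135 136 138
198 137 134 119 100 79 54 48 48 60 87 91 92 108 134
202 115 94 90 90 91 89 92 93 99 87 91 90 91 91
```

Force is climbing, so it's probably at the stop. I'll retreat clear and measure the ball from the wrist camera.

Call:
arm_command:
  rows: [0, 0, 0, 0.1, 0, 0, 1, 0, 0, 0, 0.2, 0, 0, 1, 0, 0, 0, 0.1, 0, -0.1, 1, 0, 0, 0, 0, 0, -0.3, 1, 0, 0, 0, -0.1, 0, -0.35, 1, 0, 0, 0, -0.2, 0, -0.25, 1, 0, 0, 0, -0.1, 0, -0.1, 1, 0, 0, 0, 0, 0, 0, 1, 0, 0, 0, 0, 0, 0, 1, 0, 0, 0, 0, 0, 0, 1]

```text
time_s: 11.78
eef_pos: [554.1, 10.3, 274.8]
eef_rot: [[-1.0, 0.0, -0.002], [0.0, 1.0, 0.0], [0.002, 0.0, -1.0]]
force: [0.3, 0.4, -0.2]
grip_width: 0.007
finger_force: 0.0
```

```bash
cat > chk.py <<'E'
from m import *
from scipy.optimize import least_squares
C,h=meas("wrist_chk.png")
dk=cv2.inRange(h,(0,0,0),(180,255,60))
for t in(0.3,0.4,0.5):print(t,proj(C,[[540+75*np.sin(t),10,130+75*np.cos(t)]])[0])
u,v=proj(C,[[570,10,198]])[0].astype(int);box=(u-20,v-20,u+20,v+20)
b,st=blob(dk,box);print("ball",b,st,onz(C,b,196.5))
u,v=proj(C,[[541,-60,147]])[0].astype(int)
cap,st=blob(cv2.inRange(h,(0,0,110),(180,70,255)),(u-11,v-11,u+11,v+11));print("cap",cap,st,onz(C,cap,147))
m=cv2.inRange(h,(12,55,90),(28,255,255));m[270:]=0
ys,xs=np.nonzero(m);print("tan",xs.min(),xs.max(),ys.min(),ys.max())
A=cam("scene");s=read_camera("scene");save("scene_chk.png",s);g=cv2.cvtColor(s,cv2.COLOR_RGB2GRAY)
d=cv2.inRange(g,0,65);b2,st=blob(d,(270,158,302,182));print("scene ball",b2,st)
for t in(0.3,0.4,0.5):print(t,proj(A,[[540+75*np.sin(t),10,130+75*np.cos(t)]])[0])
print("tri",tri(A,b2,C,b))
E
python3 chk.py
```

```text
11.7833 [554.07735125  10.26895011 274.7868224 ] 0.025709480208958305 [ 0.31727399  0.43759258 -0.21866554]
0.3 [276.0331599  218.05568444]
0.4 [276.03161642 225.26899494]
0.5 [276.03111399 231.71518848]
ball [275.98689956 210.15720524] [ 10   0  22  13 229] [556.60734567   9.95256946 196.5       ]
cap [203.79435484 183.09677419] [  2   4  18  17 248] [541.41287303 -61.00669336 147.        ]
tan 0 492 55 269
scene ball [293.86764706 174.32352941] [19 12 13  9 68]
0.3 [288.28414779 171.69282276]
0.4 [285.76093682 170.68225362]
0.5 [283.35794113 169.97665062]
tri (array([551.95689124,   8.62630931, 202.71402988]), np.float64(6.6421401860786125))
```

```bash
sed -i 's/box=(u-20,v-20,u+20,v+20)/box=(u-24,v-55,u+24,v+22)/; s/(270,158,302,182)/(272,158,312,183)/' chk.py; python3 chk.py; python3 - <<'E'
import cv2
g=cv2.imread("pics/wrist_chk.png",0)
for y in range(160,250,4): print(y,"".join("#" if v<50 else "o" if v<110 else "." for v in g[y,246:306:2]))
g=cv2.imread("pics/scene_chk.png",0)
for y in range(156,206,2): print(y,"".join("#" if v<62 else "o" if v<110 else "." for v in g[y,270:320]))
E
```

```text
11.8833 [553.58401582  10.2782196  274.41243626] 0.0035231819779376347 [-0.67777643  0.2841787   0.09172131]
0.3 [276.01430211 218.78344431]
0.4 [276.01327186 225.99698281]
0.5 [276.0132606  232.44200419]
ball [275.73492286 194.84852735] [ 14   0  22  48 713] [542.76141456   9.7507456  196.5       ]
cap [203.72619048 183.77380952] [  2   3  18  18 252] [541.44676976 -61.00827329 147.        ]
tan 0 493 46 269
scene ball [300.46153846 176.14615385] [ 17  12  23  13 130]
0.3 [288.28414779 171.69282276]
0.4 [285.76093682 170.68225362]
0.5 [283.35794113 169.97665062]
tri (array([536.21849517,   7.93526885, 209.81957147]), np.float64(8.538888539112222))
160 ..............................
164 ...........o#######o..........
168 ..........o#########..........
172 ..........o#########..........
176 ..........o#########..........
180 ..........o#########..........
184 ..........o##oo.oo#o..........
188 ..........o##ooo.o##..........
192 ...........##o...o##..........
196 ...........o#ooooo#o..........
200 ...........o#######o..........
204 ..........##########o.........
208 ..........#########
[... 1036 characters left out ...]
............oooo....ooooooo#############
182 ......................oooo........o###############
184 ......................oooo........ooo.oo##########
186 ......................oooo............oooo########
188 .......................ooo....ooooo.ooooooo#######
190 ......................ooooo.ooooooooooooooo#######
192 ....................o##oooo#oooooooooooooo########
194 ..................o####ooo#####ooooooooo####oo####
196 .................o##############oooooooo##########
198 .................oooooo##########oooooooo#o#oo##oo
200 .......................oo#########oooooooooooooooo
202 .........................o#######o...ooooooooooooo
204 oo......................oo#######o...ooooooooooooo
```

The ball is at wrist (276,208) and scene (293,174), a lean of about 0.13. The lever is stopped dead near twist 0.4, so this place is not a notch and the fingers only rode over the ball. I'll pinch deeper and more firmly, back the lever off, and probe 7 mm further out.

Call:
arm_command:
  rows: [0, 0, 0, 0.045, 0, 0, 0.2, 0, 0, 0, 0, 0, 0, 0.2, 0, 0, 0, 0, 0, 0.2, 0.2, 0, 0, 0, 0, 0, 0.3, 0.2, 0, 0, 0, 0, 0, 0.28, 0.2, 0, 0, 0, 0, 0, 0.15, 0.2, 0, 0, 0, 0, 0, 0.07, 0.2, 0, 0, 0, 0, 0, 0, 0.2, 0, 0, 0, 0, 0, 0, 1, 0, 0, 0, 0, 0, 0, 1, 0, 0, 0, 0, 0, 0, 1, 0, 0, 0, 0, 0, 0, 1, 0, 0, 0, 0, 0, 0, 1]
  newtons: 12

```text
time_s: 13.07
eef_pos: [551.1, 9.7, 177.8]
eef_rot: [[-1.0, 0.001, 0.004], [0.001, 1.0, -0.001], [-0.004, -0.001, -1.0]]
force: [-0.9, -1.2, 5.0]
grip_width: 0.202
finger_force: 12.0
```

Call:
arm_command:
  rows: [0, 0, 0, 0, 0, 0, 0.3, 0, 0, 0, 0, 0, 0, 0.3, 0, 0, 0, 0, 0, 0.05, 0.3, 0, 0, 0, 0, 0, 0.05, 0.3, 0, 0, 0, 0, 0, 0, 0.3, 0, 0, 0, 0, 0, 0, 1, 0, 0, 0, 0, 0, 0, 1, 0, 0, 0, 0, 0, 0, 1, 0, 0, 0, 0, 0, 0, 1]
  newtons: 12

```text
time_s: 13.82
eef_pos: [549.9, 9.8, 165.7]
eef_rot: [[-1.0, 0.0, -0.001], [0.0, 1.0, -0.001], [0.001, -0.001, -1.0]]
force: [-0.1, -0.9, -1.2]
grip_width: 0.2
finger_force: 12.0
```

The pinch is now solid, with width 0.20 and no vertical load. Back off, slide 7 mm further, probe.

Call:
arm_command:
  rows: [0, 0, 0, 0.06, 0, -0.005, 1, 0, 0, 0, 0.09, 0, 0, 1, 0, 0, 0, 0.09, 0, 0.005, 1, 0, 0, 0, 0, -0.03, 0, 1, 0, 0, 0, 0, -0.04, 0, 1, 0, 0, 0, 0, 0, 0, 1, 0, 0, 0, -0.08, 0, -0.005, 1, 0, 0, 0, -0.09, 0, 0, 1, 0, 0, 0, -0.07, 0, 0.005, 1, 0, 0, 0, -0.05, 0, 0.005, 1, 0, 0, 0, 0, 0, 0, 1, 0, 0, 0, 0, 0, 0, 1]

```text
time_s: 14.82
eef_pos: [556.2, 2.8, 165.0]
eef_rot: [[-1.0, 0.0, 0.001], [0.0, 1.0, -0.001], [-0.001, -0.001, -1.0]]
force: [0.4, 0.0, -0.7]
grip_width: 0.2
finger_force: 12.0
```

No resistance 6 mm past the former stop, so this is a notch. Twist on to locked.

Call:
arm_command:
  rows: [0, 0, 0, -0.05, 0, 0.015, 1, 0, 0, 0, -0.05, 0, 0.02, 1, 0, 0, 0, -0.04, 0, 0.02, 1, 0, 0, 0, -0.025, 0, 0.013, 1, 0, 0, 0, 0, 0, 0, 1, 0, 0, 0, 0, 0, 0, 1]

```text
time_s: 15.32
eef_pos: [572.8, 2.7, 159.1]
eef_rot: [[-1.0, 0.001, 0.003], [0.001, 1.0, -0.001], [-0.003, -0.001, -1.0]]
force: [2.0, -2.8, 1.0]
grip_width: 0.201
finger_force: 12.0
```

Call:
arm_command:
  rows: [0, 0, 0, -0.03, 0, 0.012, 1, 0, 0, 0, -0.01, 0, 0.003, 1, 0, 0, 0, 0, 0, 0, 1, 0, 0, 0, 0, 0, 0, 1]

```text
time_s: 15.65
eef_pos: [576.0, 2.7, 157.4]
eef_rot: [[-1.0, 0.0, 0.001], [0.0, 1.0, -0.001], [-0.001, -0.001, -1.0]]
force: [1.8, -3.8, 2.4]
grip_width: 0.2
finger_force: 12.0
```

Call:
arm_command:
  rows: [0, 0, 0, -0.03, 0, 0.015, 1, 0, 0, 0, 0, 0, 0, 1, 0, 0, 0, 0, 0, 0, 1]

```text
time_s: 15.9
eef_pos: [577.5, 2.7, 156.5]
eef_rot: [[-1.0, 0.001, -0.002], [0.001, 1.0, -0.001], [0.002, -0.001, -1.0]]
force: [-4.6, -3.7, 6.1]
grip_width: 0.206
finger_force: 12.0
```

Force now rises, so this is the end stop. Release, raise clear, and measure.

Call:
arm_command:
  rows: [0, 0, 0, 0, 0, 0, 0, 0, 0, 0, 0, 0, 0, 0, 0, 0, 0, 0, 0, 0, 0, 0, 0, 0, 0, 0, -0.1, 0, 0, 0, 0, 0, 0, -0.25, 0, 0, 0, 0, 0, 0, -0.35, 0, 0, 0, 0, 0, 0, -0.35, 0, 0, 0, 0, 0, 0, -0.2, 0, 0, 0, 0, 0, 0, -0.05, 0, 0, 0, 0, 0, 0, 0, 0, 0, 0, 0, 0, 0, 0, 0, 0, 0, 0, 0, 0, 0, 0]

```text
time_s: 16.9
eef_pos: [577.8, 3.4, 282.8]
eef_rot: [[-1.0, 0.0, -0.005], [0.0, 1.0, 0.001], [0.005, 0.001, -1.0]]
force: [-0.2, -0.7, 0.5]
grip_width: 0.5
finger_force: 0.0
```

```bash
cat > chk2.py <<'E'
from m import *
C,h=meas("wrist_end.png");A=cam("scene");B=cam("side")
def rows(g,x0,x1,y0,y1,st,t):
    for y in range(y0,y1,st): print(y,"".join("#" if v<t else "." for v in g[y,x0:x1:1]))
u,v=proj(C,[[574,3,196]])[0].astype(int);print("pred .5",u,v)
dk=cv2.inRange(h,(0,0,0),(180,255,55));dk=cv2.morphologyEx(dk,cv2.MORPH_OPEN,np.ones((9,9)))
b,st=blob(dk,(u-22,v-18,u+22,v+20));print("ball",b,st,onz(C,b,195.8))
u,v=proj(C,[[541,-67,147]])[0].astype(int)
cap,st=blob(cv2.inRange(h,(0,0,110),(180,70,255)),(u-12,v-12,u+12,v+12));print("cap",cap,st,onz(C,cap,147))
s=read_camera("scene");save("scene_end.png",s);g=cv2.cvtColor(s,cv2.COLOR_RGB2GRAY)
for t in(.4,.5):print(proj(A,[[539+75*np.sin(t),3,130+75*np.cos(t)]])[0])
rows(g,270,310,156,184,2,62)
sd=read_camera("side");save("side_end.png",sd)
for im,c,n in((s,A,"scene"),(sd,B,"side")):
    hh=cv2.cvtColor(im,cv2.COLOR_RGB2HSV);m=cv2.inRange(hh,(10,60,60),(30,255,255));u,v=proj(c,[[541,-62,12]])[0].astype(int)
    z=np.zeros_like(m);z[v-22:v+22,u-24:u+24]=m[v-22:v+22,u-24:u+24];ys,xs=np.nonzero(z);print(n,"tan",xs.min(),xs.max(),ys.min(),ys.max())
E
python3 chk2.py
```

```text
16.9 [577.77148068   3.39883764 282.84374302] 0.009642922033010346 [-0.24496488 -0.70510609  0.49966125]
pred .5 275 201
ball [275.65068493 203.65068493] [ 14  12  18  18 292] [576.35889145   2.80085063 195.8       ]
cap [204.59636364 158.31272727] [  3   3  18  19 275] [541.2457761  -67.63508986 147.        ]
[288.42218011 169.14122083]
[286.00994374 168.44738657]
156 ........................................
158 ........................................
160 ........................................
162 ........................................
164 ........................................
166 ..............######....................
168 .............########...................
170 .............#######....................
172 ...............####...................#.
174 ............................#......##.##
176 .............................#........##
178 ................................##..####
180 ....................................####
182 ........................................
scene tan 296 328 198 226
side tan 265 296 261 292
```

The lever measures a lean of about 0.5 in both views (locked). The lens is at y≈-67.6 against a dish centre of -60 to -63, and the neighbouring notch would be at least 16 mm off. The dish bounds are unchanged and the arm is clear. Handing in.

```bash
python3 -c "
from bench import order
print(order.close_job())"
```

```text
the job is handed in; nothing more can be done
None
```

The boom is slid out and locked at the notch nearest the dish: lens about 5–8 mm past the tan dish's centre by my measurement (the next notch would be at least 16 mm off), lever back to the locked stop, dish unmoved, arm clear; job handed in after about 17 s.

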